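Rock test of a plaster base plate

ROBOT

A 6-joint arm with a two-finger parallel gripper is mounted at the origin on a cart in front of the work surface, level with it; the furniture and walls round the work are solid. World frame = base frame: x ahead of the robot, y to its left, z up, the work surface at z = 0. Lengths are in m, angles in rad, forces in N, time in s.
With the tool pointing down it reaches from about 0.275 to 0.725 m from the base axis. Payload 5.6 kg.
Tool frame: the origin (TCP) lies at the very end of the fingers, on their centre line; the grasp point (between the pads) lies env.grip_point_offset behind it (env.grip_point_offset is the distance from the TCP to the grasp point, in m); x points along the fingers, y is the direction in which the jaws open and shut, and the axes are right-handed (so a half turn about x gives the same grasp; the last joint's range is limited). The gripper opens to 85 mm and grips with 20 to 120 N. Pads are 22 mm wide; open, the fingers measure 114 mm over their backs; the gripper's body (76 mm by 85 mm) begins 54 mm behind the grasp point. The pads swing forward as they close: fully open they stand 13 mm farther back than shut.
Start: joints at [-0.829, 0.255, 0.108, 0, -1.424, -0.285], TCP at [0.243, -0.494, 0.231] pointing down, gripper open.
Joint ranges: [-2.95, 2.95], [-1.21, 1.97], [-1.09, 1.5], [-2.87, 1.71], [-2.94, -0.07], [-3.05, 3.05]. Speed limits (rad/s): [2.57, 2.57, 3.14, 3.14, 3.14, 3.14].

INTERFACE

Orientations are given as a unit quaternion [x, y, z, w].
In Python, from rig import env gives the robot as it stands.
- The arm moves only by the tool send_rows, never from a script. Its argument "plan" is a list of rows, each an object of numbers: "fingers": the opening, from 0 (shut) to 1 (fully open); "tx", "ty", "tz": the shift along the tool's x, y, z in mm; "roll": the turn about the tool's x in degrees. In form: [{"fingers": .., "tx": .., "ty": .., "tz": .., "roll": ..}, ...]. A call has 1 to 12 rows; each row is the pose to reach, as a shift and turn from the pose commanded when the call began, along the tool's axes at that moment; what a row does not reach only later rows make up. A row lasts 1/10 s, in which the tool goes at most 50 mm and 8.59 degrees, less where a joint would pass 70% of its speed; a pose out of reach is approached as far as the arm can. A call with a gripper value outside its range is refused whole. The fingers move at their own pace and stop on an object; the grip force is fixed at half the most. Time passes only in rows, so rows that repeat a pose let the fingers close. It gives the time, the measured TCP pose, the force and the opening at its end, in the units of the state.
- env.state(): the state, without advancing time (a new reading comes with each control period).
- env.capture(name): name is "side" or "top" or "wrist"; returns a dict with "pixels" (384x512x3 uint8, blue, green, red), "fx", "fy", "cx", "cy" (pixels), "pose" (4x4, takes a point from camera to world coordinates). Camera axes: x right, y down, z forward; pixel columns grow to the right and rows downward; lengths in m; the calibration is good to about 2 mm. A picture is of the moment at which its call begins. There is no depth.
- env.close_job(): hands the job in, once; it reports no verdict.
The state is a dict: "t": time; "joints": joint angles; "joint_velocities": joint speeds; "effort": joint torques, N m; "position": TCP position; "orientation": TCP orientation; "wrist_force": force on the tool from outside, world axes, zero at the start; "wrist_torque": the same for the moment, N m; "finger_gap": finger opening in m.
Only numpy, scipy, OpenCV 4.12 (cv2) and the standard library are available. Lean on these libraries where they do the work, as an engineer would, in place of code of your own. Each camera call takes 0.05 s, during which the arm holds its last target.

TASK

Check the ridged plaster base plate for rocking: lay the straightedge flat on it, square across the ridge and balanced centrally over it, and let go. Then press the straightedge's left end (as the robot sees it) lightly down until it meets the plate, and after that its right end likewise, and leave the straightedge lying there. Leave the other plate, the jar and the mug alone.

Things in the scene. Friction and masses are not known exactly. Their poses are not given: they have to be found in the camera images.
- straightedge_center (a point): the straightedge, loose on the table near its front edge: flat metal bar 160 mm long (y), 22 mm wide (x), 10 mm thick, with a wooden grip block 50 mm long, 22 mm wide, 18 mm high on the middle of its top (28 mm high in all), 0.16 kg. The point is its centre, 14 mm above the underside; z is up. Pick it up across its 22 mm width.
- end_a (a point): middle of the lower edge of one end of the straightedge: 80 mm from its centre along its +y, on the underside (the bar's top is 10 mm above)
- end_b (a point): the same point on the straightedge's other end, 80 mm from its centre along its -y
- ridged_plate: cast plaster plate fixed to the table, 120 mm (x) by 180 mm (y), face 35 mm above the table. A ridge runs along x through the middle of the face: 14 mm wide, 8 mm proud, flat top at 43 mm. Origin: centre of the underside, at table height; z up, +y its left side as the robot sees it. A bar laid along y over the ridge tips about 0.11 rad to either side until its end meets the face.
- hollow_plate: the other plaster plate, of the same outer size and also fixed, with a round shallow hollow 80 mm wide in its face in place of the ridge; not the one to check. Origin: centre of the underside. The two plates may stand either way, one left and one right.
- jar_1: closed white jar, 50 mm wide and 72 mm high, standing between the plates; leave it. Origin: centre of its underside.
- mug: white mug with a handle, 79 mm wide and 89 mm high, at the front right; leave it. Origin: centre of its underside.

How it is judged:
By the outcome, as a careful person would: the job done as asked, in the order asked, and still so for the second after the job is handed in, with the robot touching nothing.
It also fails if it takes over 40 s, if anything falls off the work surface, if the arm or the gripper's body presses on something with over 40 N, if the wrist force passes 120 N, or if a joint passes its speed limit or range.

## Working session

There is one attempt and no reset: what is moved stays moved. The work goes in short steps, Python scripts to look and compute and a tool call to move; the robot and the scene stay as the last step left them, time stands still between calls to the robot, and variables do not carry over. Pictures are saved under pics/ and viewed, and the job is handed in when it is done.

Besides the shell and the picture viewer there is one more tool, called after ">>>" in YAML: its name, and indented under it one key for each argument. send_rows: Moves the arm, as the interface text tells. Its arguments: {"type":"object","properties":{"plan":{"type":"array","items":{"type":"object","properties":{"fingers":{"type":"number"},"tx":{"type":"number"},"ty":{"type":"number"},"tz":{"type":"number"},"roll":{"type":"number"}}}}},"required":["plan"]}

```bash
ls; mkdir -p pics; python3 - <<'E'
from rig import env
import cv2
s=env.state();print(s, env.grip_point_offset)
for n in ("side","top","wrist"):
    c=env.capture(n);cv2.imwrite(f"pics/{n}0.png",c["pixels"]);print(n,c["fx"],c["fy"],c["cx"],c["cy"],c["pose"].round(4).tolist() if hasattr(c["pose"],'round') else c["pose"])
E
```

```text
pics
{'t': 0.0, 'joints': array([-8.29394188e-01,  2.55749084e-01,  1.06978252e-01, -4.95849565e-04,
       -1.42393596e+00, -2.84602972e-01]), 'joint_velocities': array([ 0.00092912,  0.00026435,  0.00010092,  0.00035283, -0.00248382,
       -0.00046884]), 'effort': array([ 2.77952558e-04, -3.86631596e+01,  2.37939674e+01,  5.36509261e+00,
       -6.12155054e-03,  2.84073803e-05]), 'position': array([ 0.24241681, -0.4931127 ,  0.2303811 ]), 'orientation': array([-0.15940355,  0.68892916,  0.16075076,  0.6885683 ]), 'wrist_force': array([-0.13648336,  0.69718154, -0.67901777]), 'wrist_torque': array([-0.0140747 ,  0.05945802,  0.04080095]), 'finger_gap': 0.08507347771116715} 0.0187
side 378.9346412108889 378.9346412108889 252.86523781841845 185.0010575200146 [[-0.8631, -0.3388, 0.3745, 0.0522], [-0.5049, 0.5916, -0.6285, 0.6748], [-0.0086, -0.7316, -0.6817, 0.8345], [0.0, 0.0, 0.0, 1.0]]
top 406.5692661923111 406.5692661923111 258.71509362698663 190.32276217057805 [[-0.0202, -0.9979, 0.061, 0.4333], [-0.9998, 0.0201, -0.0034, -0.0666], [0.0022, -0.061, -0.9981, 1.0483], [0.0, 0.0, 0.0, 1.0]]
wrist 324.28975387703815 324.28975387703815 250.89704350163348 194.81420928817502 [[-0.4404, 0.8496, 0.2902, 0.1672], [0.8978, 0.4161, 0.1443, -0.5294], [0.0018, 0.324, -0.946, 0.3738], [0.0, 0.0, 0.0, 1.0]]
```

View pics/top0.png

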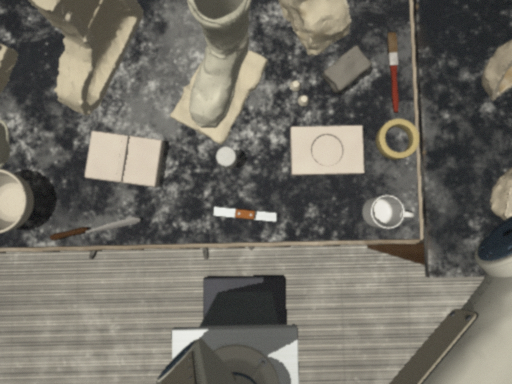

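View pics/side0.png

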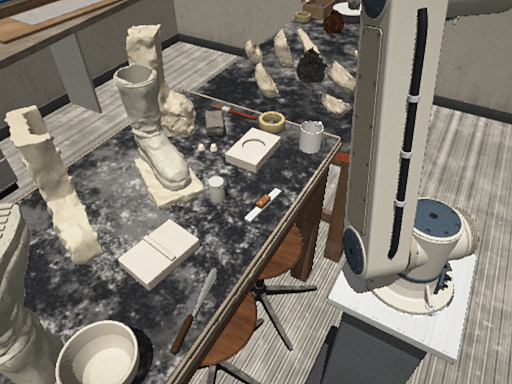

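View pics/wrist0.png

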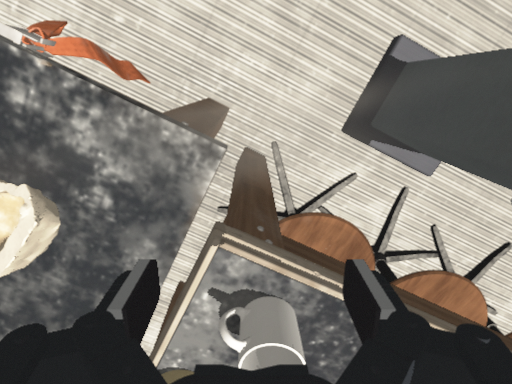

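The ridged plate is on the left (top view about (124,158)), and the hollow plate is on the right (327,150). The straightedge is at (245,214), and the mug at (388,211) stands near the front-right corner. I'll zoom in to measure.

```bash
python3 - <<'E'
import cv2,numpy as np
t=cv2.imread("pics/top0.png");s=cv2.imread("pics/side0.png")
def z(im,x,y,w,h,k): return cv2.resize(im[y:y+h,x:x+w],None,fx=k,fy=k,interpolation=cv2.INTER_CUBIC)
a=z(t,80,125,90,65,8);cv2.imwrite("pics/z1.png",a)
cv2.imwrite("pics/z2.png",z(t,205,195,80,35,9))
cv2.imwrite("pics/z3.png",z(s,110,180,180,110,4))
E
```

```text
(no output)
```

View pics/z1.png

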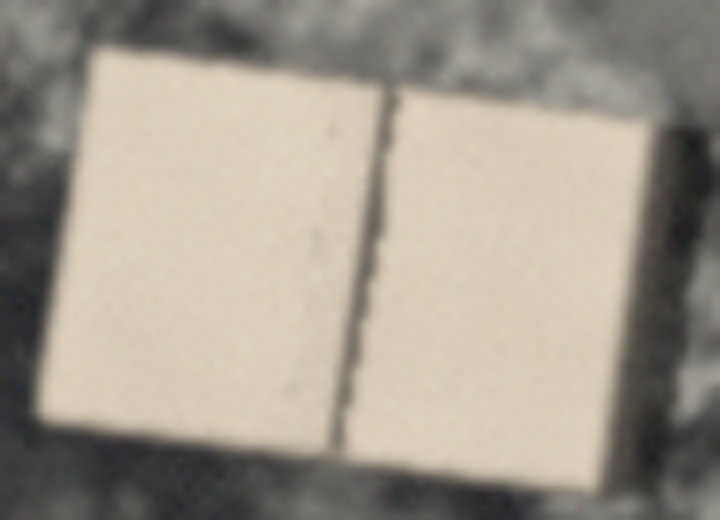

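View pics/z2.png

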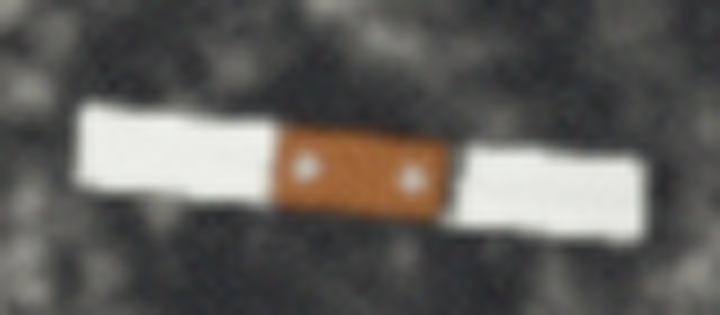

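View pics/z3.png

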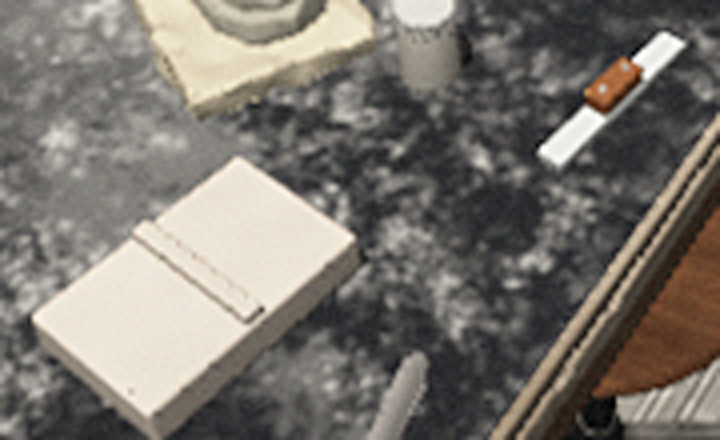

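```bash
cat > h.py <<'E'
import numpy as np
from scipy.optimize import least_squares
from scipy.spatial.transform import Rotation as R
def uz(p,k,x0,y0): p=np.array(p,float); return (p+.5)/k-.5+[x0,y0]
def bp(c,uv,z):
    T=np.array(c["pose"]);out=[]
    for u,v in np.atleast_2d(uv):
        d=T[:3,:3]@[(u-c["cx"])/c["fx"],(v-c["cy"])/c["fy"],1]; o=T[:3,3]
        out.append(o+d*(z-o[2])/d[2])
    return np.array(out)
def proj(c,P):
    T=np.array(c["pose"]);q=(np.atleast_2d(P)-T[:3,3])@T[:3,:3]
    return np.c_[c["fx"]*q[:,0]/q[:,2]+c["cx"],c["fy"]*q[:,1]/q[:,2]+c["cy"]]
def rect(W,lx,ly):
    # W corners order: (+x,+y),(+x,-y),(-x,-y),(-x,+y)
    L=np.array([[lx,ly],[lx,-ly],[-lx,-ly],[-lx,ly]])/2
    f=lambda p:((L@np.array([[np.cos(p[2]),np.sin(p[2])],[-np.sin(p[2]),np.cos(p[2])]])+p[:2])-W[:,:2]).ravel()
    r=least_squares(f,[*W[:,:2].mean(0),0]); return r.x, np.abs(r.fun).max()
E
python3 - <<'E'
from h import *
from rig import env
t=env.capture("top");s=env.capture("side")
for nm,c,uv,z,lx,ly in [
 ("plate top",t,uz([(92,48),(653,122),(603,490),(38,422)],8,80,125),.035,.12,.18),
 ("plate side",s,uz([(35,318),(237,157),(357,243),(155,418)],4,110,180),.035,.12,.18),
 ("bar top",t,uz([(80,102),(645,155),(640,241),(75,187)],9,205,195),.010,.022,.16),
 ("bar side",s,uz([(538,152),(663,32),(687,44),(562,166)],4,110,180),.010,.022,.16)]:
    W=bp(c,uv,z); print(nm,rect(W,lx,ly)); print(W.round(4).tolist())
print(env.state()["t"])
E
```

```text
plate top (array([ 0.58245211,  0.26879623, -0.14368609]), np.float64(0.001623415504282244))
[[0.6543, 0.3488, 0.035], [0.6273, 0.1725, 0.035], [0.5117, 0.1888, 0.035], [0.5365, 0.3651, 0.035]]
plate side (array([ 0.57934324,  0.27306002, -0.14781599]), np.float64(0.004467967523284988))
[[0.6502, 0.3502, 0.035], [0.6268, 0.1772, 0.035], [0.5071, 0.1973, 0.035], [0.5333, 0.3675, 0.035]]
bar top (array([ 0.43802905, -0.03286426, -0.11370488]), np.float64(0.0013109114892598805))
[[0.4592, 0.0461, 0.01], [0.441, -0.1137, 0.01], [0.4167, -0.1117, 0.01], [0.4352, 0.0479, 0.01]]
bar side (array([ 0.43573442, -0.02978826, -0.12467898]), np.float64(0.00047995593710037365))
[[0.4567, 0.0479, 0.01], [0.4372, -0.1104, 0.01], [0.4144, -0.1076, 0.01], [0.4346, 0.0509, 0.01]]
0.25
```

Both views agree on where the bar and plate are relative to each other, apart from a common calibration offset of about 3 mm. Next is a helper that turns target poses into tool-frame shifts.

```bash
cat >> h.py <<'E'
def need(st,xyz,yaw=None,tgt=None):
    """tool shift mm and roll deg from current measured pose to world TCP xyz with jaw axis y along world angle yaw (mod pi)"""
    r=R.from_quat(st["orientation"]).as_matrix()
    d=r.T@(np.array(xyz)-st["position"])*1000
    out=dict(tx=d[0],ty=d[1],tz=d[2])
    if yaw is not None:
        y=r[:,1]; cur=np.arctan2(y[1],y[0]); dl=(yaw-cur+np.pi/2)%np.pi-np.pi/2
        out["roll"]=np.degrees(-dl*1.0) if r[2,0]<0 else np.degrees(dl)
    return {k:round(float(v),1) for k,v in out.items()}
E
python3 - <<'E'
from h import *
from rig import env
st=env.state();print(R.from_quat(st["orientation"]).as_matrix().round(3), st["joints"].round(2))
print(need(st,[.437,-.0315,.15],-.119)); print(st["wrist_force"])
E
```

```text
[[-0.    -0.441  0.897]
 [ 0.001  0.897  0.441]
 [-1.     0.001 -0.   ]] [-0.83  0.26  0.11 -0.   -1.42 -0.28]
{'tx': 81.2, 'ty': 328.7, 'tz': 378.3, 'roll': -57.0}
[ 1.52500458  0.5306358  -0.83732779]
```

>>> send_rows:
  plan:
    - {"fingers": 0.7,"tx": 0,"ty": 30,"tz": 35,"roll": -6}
    - {"fingers": 0.7,"tx": 0,"ty": 60,"tz": 70,"roll": -12}
    - {"fingers": 0.7,"tx": 0,"ty": 90,"tz": 104,"roll": -18}
    - {"fingers": 0.7,"tx": 0,"ty": 120,"tz": 138,"roll": -24}
    - {"fingers": 0.7,"tx": 0,"ty": 150,"tz": 173,"roll": -30}
    - {"fingers": 0.7,"tx": 0,"ty": 180,"tz": 208,"roll": -36}
    - {"fingers": 0.7,"tx": 10,"ty": 210,"tz": 243,"roll": -42}
    - {"fingers": 0.7,"tx": 20,"ty": 240,"tz": 276,"roll": -48}
    - {"fingers": 0.7,"tx": 30,"ty": 270,"tz": 310,"roll": -54}
    - {"fingers": 0.7,"tx": 40,"ty": 300,"tz": 345,"roll": -57}
    - {"fingers": 0.7,"tx": 50,"ty": 328.7,"tz": 378.3,"roll": -57}
    - {"fingers": 0.7,"tx": 60,"ty": 328.7,"tz": 378.3,"roll": -57}

```text
t: 1.45
position: [0.4386, -0.028, 0.1707]
orientation: [-0.471, 0.527, 0.471, 0.528]
wrist_force: [0.1, -0.5, -0.2]
finger_gap: 0.0599
```

>>> send_rows:
  plan:
    - {"fingers": 0.7}
    - {"fingers": 0.7}

```text
validation failed for argument at $.pl...
```

```bash
python3 - <<'E'
from h import *
from rig import env
import cv2
st=env.state();print(st["t"],st["position"],st["joints"].round(2),st["wrist_force"],R.from_quat(st["orientation"]).as_matrix().round(3))
c=env.capture("wrist");cv2.imwrite("pics/w1.png",cv2.resize(c["pixels"],None,fx=1.5,fy=1.5))
print(need(st,[.437,-.0315,.004],-.119))
o=[.437,-.0315];print(proj(c,[[.437,-.0315,.028]]), c["pose"])
E
```

```text
1.45 [ 0.43864248 -0.02796753  0.1706901 ] [ 0.29  0.07 -0.28 -0.   -1.23 -0.41] [ 0.14852577 -0.48678205 -0.15508459] [[ 0.001 -0.993  0.114]
 [ 0.001  0.114  0.993]
 [-1.    -0.     0.001]]
{'tx': 166.7, 'ty': 1.3, 'tz': -3.8, 'roll': 0.3}
[[251.7965497  175.02786641]] [[-9.93392383e-01  1.08627941e-01  3.70343498e-02  4.28809633e-01]
 [ 1.14767059e-01  9.39381123e-01  3.23096934e-01 -1.10319926e-01]
 [ 3.07985583e-04  3.25212357e-01 -9.45640962e-01  3.13980537e-01]
 [ 0.00000000e+00  0.00000000e+00  0.00000000e+00  1.00000000e+00]]
```

View pics/w1.png

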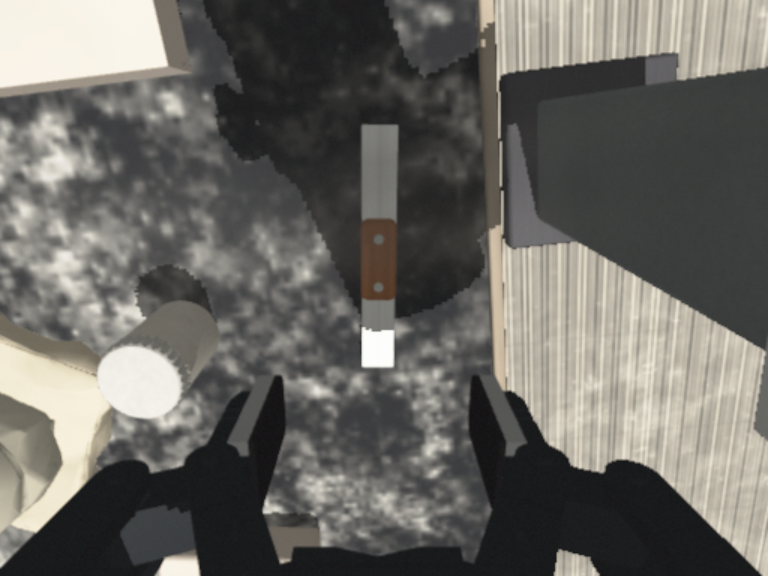

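The wrist view shows the block centre at about (252,173) px, against a predicted (252,175). That is within 2 mm, and the bar is parallel to the jaws, so I'll descend and grip.

>>> send_rows:
  plan:
    - {"fingers": 0.7,"tx": 30,"ty": 1.3,"tz": -4.8,"roll": 0}
    - {"fingers": 0.7,"tx": 70,"ty": 1.3,"tz": -4.8,"roll": 0}
    - {"fingers": 0.7,"tx": 110,"ty": 1.3,"tz": -4.8,"roll": 0}
    - {"fingers": 0.7,"tx": 140,"ty": 1.3,"tz": -4.8,"roll": 0}
    - {"fingers": 0.7,"tx": 155,"ty": 1.3,"tz": -4.8,"roll": 0}
    - {"fingers": 0.7,"tx": 163,"ty": 1.3,"tz": -4.8,"roll": 0}
    - {"fingers": 0.7,"tx": 166,"ty": 1.3,"tz": -4.8,"roll": 0}
    - {"fingers": 0.7,"tx": 166,"ty": 1.3,"tz": -4.8,"roll": 0}

```text
t: 2.3
position: [0.4357, -0.0366, 0.0058]
orientation: [-0.469, 0.529, 0.469, 0.529]
wrist_force: [0.7, -0.4, 0.3]
finger_gap: 0.06
```

```bash
python3 - <<'E'
from h import *
from rig import env
import cv2
st=env.state();print(st["t"],st["position"],st["wrist_force"],st["finger_gap"])
c=env.capture("wrist");cv2.imwrite("pics/w2.png",cv2.resize(c["pixels"],None,fx=1.5,fy=1.5))
E
```

```text
2.3 [ 0.43565717 -0.03660317  0.00578068] [ 0.66441786 -0.42533754  0.2972566 ] 0.05999134277324937
```

View pics/w2.png

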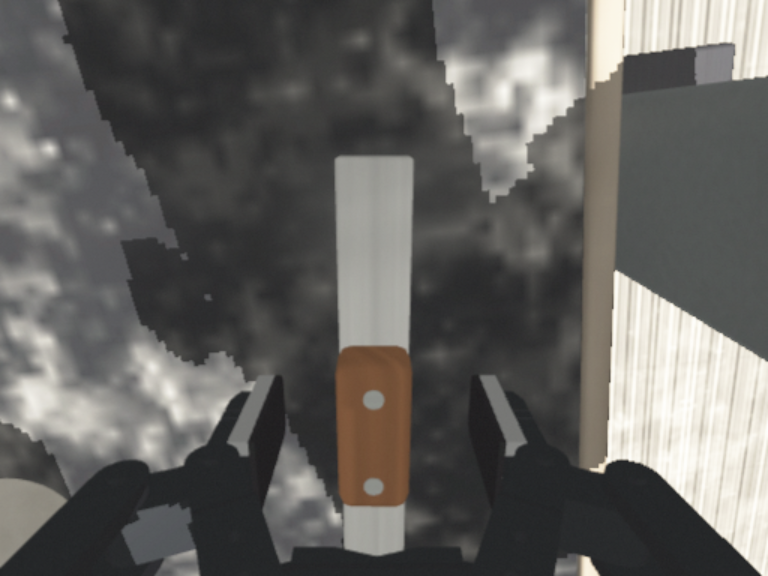

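```bash
python3 - <<'E'
from h import *
from rig import env
c=env.capture("wrist");st=env.state()
f=lambda u,v:[(u+.5)/1.5-.5,(v+.5)/1.5-.5]
B=bp(c,[f(374,347),f(374,505)],.028);print(B,B.mean(0))
B=bp(c,[f(374,400),f(374,487)],.028);print(B.mean(0))
B=bp(c,[f(374,156)],.010);print(B, B+[.0094,.0795,0])
print(st["position"],need(st,[.4365,-.033,.0045],-.119))
E
```

```text
[[ 0.43325407 -0.06164298  0.028     ]
 [ 0.43980692 -0.00808215  0.028     ]] [ 0.4365305  -0.03486257  0.028     ]
[ 0.43712529 -0.03000094  0.028     ]
[[ 0.42734309 -0.11081863  0.01      ]] [[ 0.43674309 -0.03131863  0.01      ]]
[ 0.43606731 -0.03636082  0.00621702] {'tx': 1.7, 'ty': -0.0, 'tz': 3.4, 'roll': -0.0}
```

>>> send_rows:
  plan:
    - {"fingers": 0.7,"tx": 1,"ty": 0,"tz": 4.5,"roll": 0}
    - {"fingers": 0.5,"tx": 1,"ty": 0,"tz": 4.5,"roll": 0}
    - {"fingers": 0.3,"tx": 1,"ty": 0,"tz": 4.5,"roll": 0}
    - {"fingers": 0.1,"tx": 1,"ty": 0,"tz": 4.5,"roll": 0}
    - {"fingers": 0.1,"tx": 1,"ty": 0,"tz": 4.5,"roll": 0}
    - {"fingers": 0.1,"tx": 1,"ty": 0,"tz": 4.5,"roll": 0}
    - {"fingers": 0.1,"tx": 1,"ty": 0,"tz": 4.5,"roll": 0}
    - {"fingers": 0.1,"tx": 1,"ty": 0,"tz": 4.5,"roll": 0}

```text
t: 3.2
position: [0.4364, -0.0317, 0.0047]
orientation: [-0.47, 0.528, 0.469, 0.529]
wrist_force: [-1.5, 1.4, 6.3]
finger_gap: 0.0208
```

```bash
python3 - <<'E'
from h import *
from rig import env
import cv2
st=env.state();print(st["t"],st["position"],st["wrist_force"],st["finger_gap"],st["orientation"])
c=env.capture("wrist");cv2.imwrite("pics/w3.png",cv2.resize(c["pixels"],None,fx=1.5,fy=1.5))
E
```

```text
3.2 [ 0.43635279 -0.03171198  0.00474017] [-1.48437518  1.39741161  6.27612715] 0.020781552898810857 [-0.46960396  0.52848641  0.46920009  0.52917436]
```

View pics/w3.png

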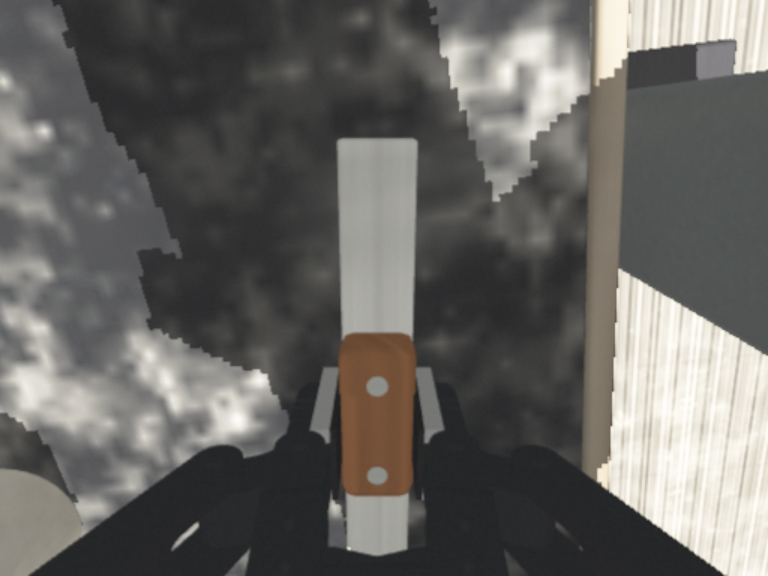

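```bash
python3 - <<'E'
from h import *
from rig import env
s=env.capture("side");t=env.capture("top")
print(bp(s,[(100,250),(75,262),(52,200),(217,200),(204,187),(150,203)],0).round(3))
print(bp(t,[(78,110),(58,98),(226,157),(213,143),(171,112)],0).round(3))
st=env.state()
print(need(st,[.581,.271,.13],-.1455),st["t"])
w=env.capture("wrist");f=lambda u,v:[(u+.5)/1.5-.5,(v+.5)/1.5-.5]
r=R.from_quat(st["orientation"]).as_matrix()
for uv,z in [((377,387),.028),((377,476),.028),((377,139),.010),((377,494),.028)]:
    print((r.T@(bp(w,[f(*uv)],z)[0]-st["position"])*1000).round(1))
E
```

```text
[[ 0.742  0.339  0.   ]
 [ 0.77   0.401  0.   ]
 [ 1.02   0.276  0.   ]
 [ 0.573  0.02   0.   ]
 [ 0.642 -0.008 -0.   ]
 [ 0.745  0.133  0.   ]]
[[0.717 0.397 0.   ]
 [0.75  0.45  0.   ]
 [0.586 0.013 0.   ]
 [0.623 0.046 0.   ]
 [0.707 0.155 0.   ]]
{'tx': -125.1, 'ty': -107.9, 'tz': 317.8, 'roll': 1.5} 3.35
[-23.3   0.5 -13.7]
[-23.3   0.4  16.6]
[ -5.3   0.5 -79.4]
[-23.3   0.4  23.2]
```

>>> send_rows:
  plan:
    - {"fingers": 0.1,"tx": -10,"ty": 0,"tz": 0,"roll": 0}
    - {"fingers": 0.1,"tx": -40,"ty": 0,"tz": 0,"roll": 0}
    - {"fingers": 0.1,"tx": -80,"ty": -5,"tz": 15,"roll": 0}
    - {"fingers": 0.1,"tx": -115,"ty": -20,"tz": 50,"roll": 0.3}
    - {"fingers": 0.1,"tx": -125,"ty": -35,"tz": 95,"roll": 0.6}
    - {"fingers": 0.1,"tx": -125,"ty": -50,"tz": 140,"roll": 0.9}
    - {"fingers": 0.1,"tx": -125,"ty": -66,"tz": 185,"roll": 1.2}
    - {"fingers": 0.1,"tx": -125,"ty": -81,"tz": 230,"roll": 1.5}
    - {"fingers": 0.1,"tx": -125,"ty": -95,"tz": 270,"roll": 1.5}
    - {"fingers": 0.1,"tx": -125,"ty": -104,"tz": 300,"roll": 1.5}
    - {"fingers": 0.1,"tx": -125,"ty": -108,"tz": 318,"roll": 1.5}
    - {"fingers": 0.1,"tx": -125,"ty": -108,"tz": 318,"roll": 1.5}

```text
t: 4.6
position: [0.5806, 0.2729, 0.1279]
orientation: [-0.463, 0.535, 0.463, 0.534]
wrist_force: [1.1, -0.7, -2.7]
finger_gap: 0.0206
```

```bash
python3 - <<'E'
from h import *
from rig import env
import cv2
for n in ("wrist","top","side"):
    c=env.capture(n);p=c["pixels"]
    if n=="wrist":p=cv2.resize(p,None,fx=1.5,fy=1.5)
    if n=="top":p=cv2.resize(p[100:220,60:240],None,fx=4,fy=4,interpolation=cv2.INTER_CUBIC)
    if n=="side":p=cv2.resize(p[150:320,90:290],None,fx=3.5,fy=3.5,interpolation=cv2.INTER_CUBIC)
    cv2.imwrite(f"pics/{n}4.png",p)
st=env.state();print(st["t"],st["position"],st["wrist_force"],st["finger_gap"],R.from_quat(st["orientation"]).as_matrix().round(3))
E
```

```text
4.75 [0.58028807 0.270344   0.12901015] [-0.20862956  0.02988108 -2.27883587] 0.02092345040697173 [[-0.001 -0.989  0.145]
 [-0.001  0.145  0.989]
 [-1.     0.001 -0.001]]
```

View pics/wrist4.png

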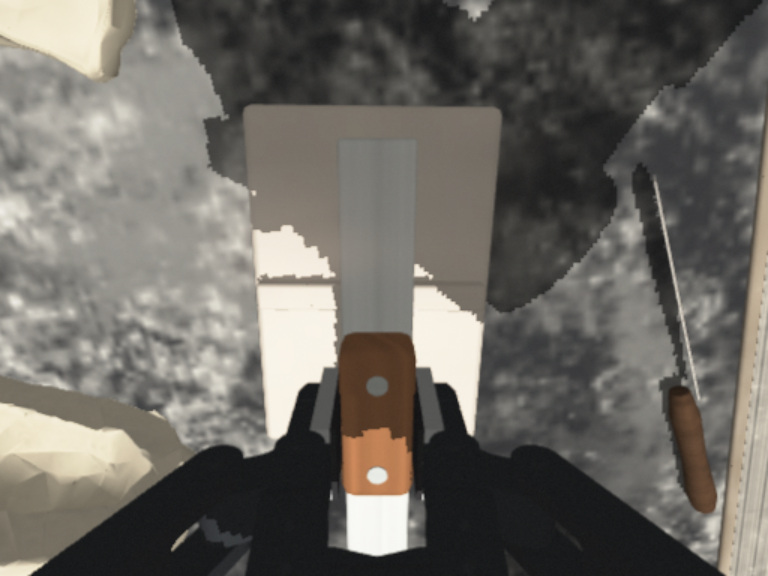

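View pics/side4.png

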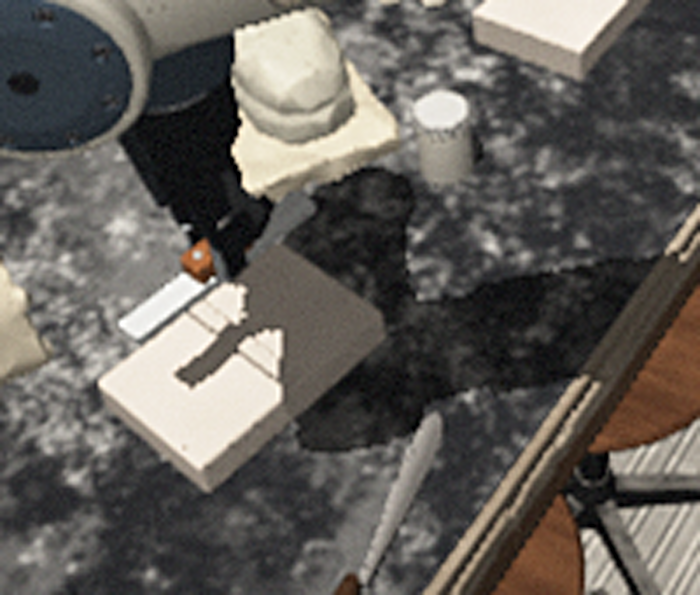

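View pics/top4.png

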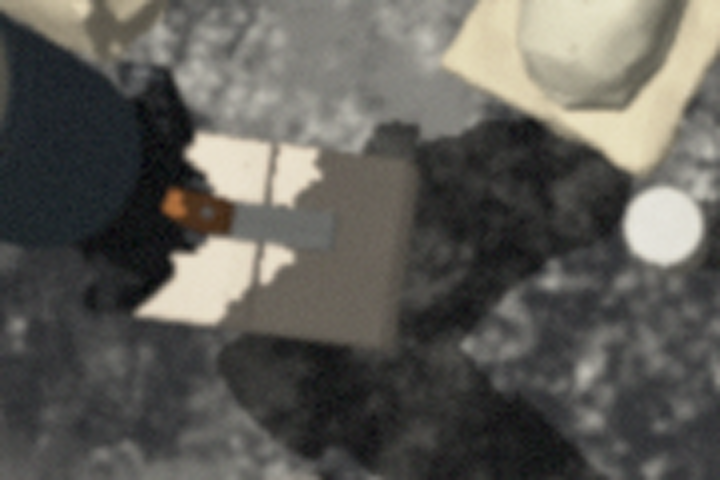

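```bash
python3 - <<'E'
from h import *
from rig import env
w=env.capture("wrist");st=env.state();f=lambda u,v:[(u+.5)/1.5-.5,(v+.5)/1.5-.5]
r=R.from_quat(st["orientation"]).as_matrix()
for uv,z in [((244,109),.035),((500,112),.035),((267,430),.035),((476,430),.035),((372,105),.035),((300,284),.035),((300,281),.043),((460,284),.043),((300,308),.043),((450,310),.043)]:
    print(uv,(r.T@(bp(w,[f(*uv)],z)[0]-st["position"])*1000).round(1))
print(st["position"],st["t"])
E
```

```text
(244, 109) [ 94.3 -59.9 -89.8]
(500, 112) [ 94.4  57.2 -88.5]
(267, 430) [ 94.2 -61.9  81.7]
(476, 430) [94.3 57.4 81.9]
(372, 105) [ 94.3  -1.4 -91.5]
(300, 284) [ 94.3 -38.6  -5.9]
(300, 281) [ 86.3 -37.2 -10. ]
(460, 284) [86.3 42.  -8.4]
(300, 308) [ 86.2 -37.9   4.3]
(450, 310) [86.3 37.7  5.4]
[0.5803993  0.2701153  0.12927801] 4.8
```

The wrist view puts the plate centre at about (-2.2, -2.3) mm in tool y, z relative to the bar, which agrees with the top-camera estimate. I'll correct for that and lower the bar.

>>> send_rows:
  plan:
    - {"fingers": 0.1,"tx": 15,"ty": -2.2,"tz": -2.2,"roll": 0.2}
    - {"fingers": 0.1,"tx": 40,"ty": -2.2,"tz": -2.2,"roll": 0.2}
    - {"fingers": 0.1,"tx": 60,"ty": -2.2,"tz": -2.2,"roll": 0.2}
    - {"fingers": 0.1,"tx": 70,"ty": -2.2,"tz": -2.2,"roll": 0.2}
    - {"fingers": 0.1,"tx": 76,"ty": -2.2,"tz": -2.2,"roll": 0.2}
    - {"fingers": 0.1,"tx": 79,"ty": -2.2,"tz": -2.2,"roll": 0.2}
    - {"fingers": 0.1,"tx": 79,"ty": -2.2,"tz": -2.2,"roll": 0.2}
    - {"fingers": 0.1,"tx": 79,"ty": -2.2,"tz": -2.2,"roll": 0.2}

```text
t: 5.6
position: [0.5832, 0.2688, 0.0513]
orientation: [-0.462, 0.535, 0.461, 0.536]
wrist_force: [0.3, 0.5, -0.7]
finger_gap: 0.021
```

```bash
python3 - <<'E'
from h import *
from rig import env
import cv2
c=env.capture("wrist");p=c["pixels"]
cv2.imwrite(f"pics/w5.png",cv2.resize(p,None,fx=1.5,fy=1.5))
c=env.capture("side");cv2.imwrite("pics/s5.png",cv2.resize(c["pixels"][190:290,100:240],None,fx=5,fy=5,interpolation=cv2.INTER_CUBIC))
st=env.state();print(st["t"],st["position"],st["wrist_force"],st["wrist_torque"])
E
```

```text
5.7 [0.58311692 0.26881192 0.05112988] [-0.74560096  0.41488143 -2.08272722] [ 0.00237655 -0.01806321 -0.05285148]
```

View pics/w5.png

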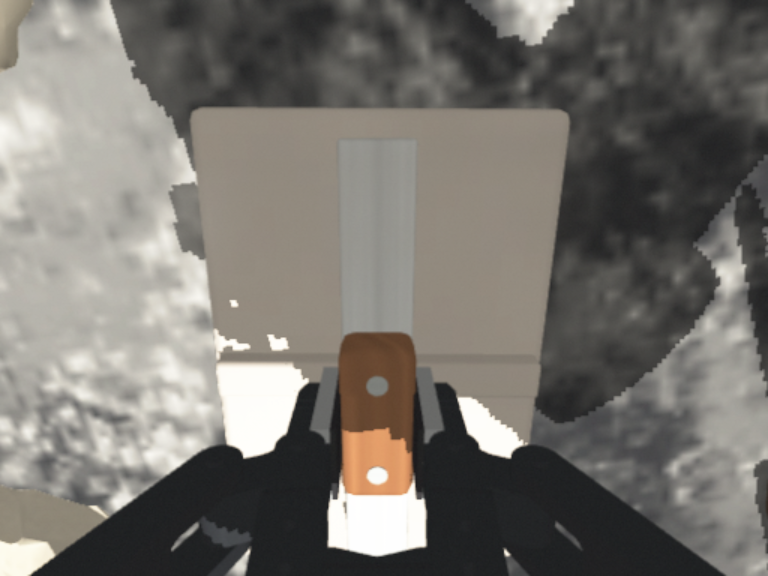

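View pics/s5.png

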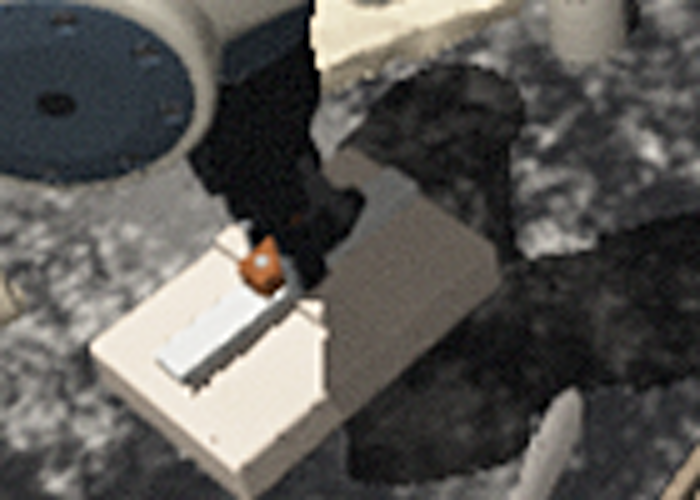

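```bash
python3 - <<'E'
from h import *
from rig import env
w=env.capture("wrist");st=env.state();f=lambda u,v:[(u+.5)/1.5-.5,(v+.5)/1.5-.5]
r=R.from_quat(st["orientation"]).as_matrix()
b=st["position"][2]-.0047
for uv,z in [((192,125),.035),((569,125),.035),((228,440),.035),((532,440),.035),((220,109),.035),((540,109),.035),((377,139),b+.010),((377,387),b+.028),((377,476),b+.028),((230,357),.035),((230,363),.043),((530,363),.043),((300,364),.043),((535,396),.043)]:
    print(uv,(r.T@(bp(w,[f(*uv)],z)[0]-st["position"])*1000).round(1))
print(need(st,st["position"]*[1,1,0]+[0,0,.0475],-.1455))
E
```

```text
(192, 125) [ 16.  -56.8 -83. ]
(569, 125) [ 15.9  60.  -82.9]
(228, 440) [ 16.1 -57.2  32.3]
(532, 440) [16.  60.4 32.3]
(220, 109) [ 16.  -47.7 -87.6]
(540, 109) [ 15.9  50.5 -87.5]
(377, 139) [ -5.4   0.5 -79.3]
(377, 387) [-23.3   0.4 -13.6]
(377, 476) [-23.3   0.4  16.7]
(230, 357) [ 16.  -52.9  -3.3]
(230, 363) [  8.  -50.5  -5. ]
(530, 363) [ 7.9 53.5 -4.9]
(300, 364) [  8.  -26.2  -4.6]
(535, 396) [ 8.  56.6  8.1]
{'tx': 3.5, 'ty': 0.0, 'tz': -0.0, 'roll': -0.2}
```

>>> send_rows:
  plan:
    - {"fingers": 0.1,"tx": 1,"ty": 0.8,"tz": 0.8,"roll": 0}
    - {"fingers": 0.1,"tx": 2,"ty": 0.8,"tz": 0.8,"roll": 0}
    - {"fingers": 0.1,"tx": 3,"ty": 0.8,"tz": 0.8,"roll": 0}
    - {"fingers": 0.1,"tx": 3,"ty": 0.8,"tz": 0.8,"roll": 0}
    - {"fingers": 0.1,"tx": 3,"ty": 0.8,"tz": 0.8,"roll": 0}

```text
t: 6.25
position: [0.582, 0.2696, 0.0478]
orientation: [-0.462, 0.536, 0.461, 0.536]
wrist_force: [-2.5, -0.7, 3.8]
finger_gap: 0.021
```

The force went from -2 to +3.8 N, so the bar is on the ridge. I'll open gently and then back off upward.

>>> send_rows:
  plan:
    - {"fingers": 0.28,"tx": -0.3,"ty": 0,"tz": 0,"roll": 0}
    - {"fingers": 0.32,"tx": -0.3,"ty": 0,"tz": 0,"roll": 0}
    - {"fingers": 0.4,"tx": -0.3,"ty": 0,"tz": 0,"roll": 0}
    - {"fingers": 0.5,"tx": -0.3,"ty": 0,"tz": 0,"roll": 0}
    - {"fingers": 0.5,"tx": -0.3,"ty": 0,"tz": 0,"roll": 0}
    - {"fingers": 0.5,"tx": -10,"ty": 0,"tz": 0,"roll": 0}
    - {"fingers": 0.5,"tx": -30,"ty": 0,"tz": 0,"roll": 0}
    - {"fingers": 0.5,"tx": -55,"ty": 0,"tz": 0,"roll": 0}
    - {"fingers": 0.5,"tx": -70,"ty": 0,"tz": 0,"roll": 0}
    - {"fingers": 0.5,"tx": -70,"ty": 0,"tz": 0,"roll": 0}
    - {"fingers": 0.5,"tx": -70,"ty": 0,"tz": 0,"roll": 0}

```text
t: 7.35
position: [0.582, 0.2695, 0.1176]
orientation: [-0.461, 0.536, 0.462, 0.536]
wrist_force: [0.0, 0.4, -0.4]
finger_gap: 0.0428
```

```bash
python3 - <<'E'
from h import *
from rig import env
import cv2
for n in ("wrist","top","side"):
    c=env.capture(n);p=c["pixels"]
    if n=="wrist":p=cv2.resize(p,None,fx=1.5,fy=1.5)
    if n=="top":p=cv2.resize(p[110:200,70:190],None,fx=6,fy=6,interpolation=cv2.INTER_CUBIC)
    if n=="side":p=cv2.resize(p[190:290,100:240],None,fx=5,fy=5,interpolation=cv2.INTER_CUBIC)
    cv2.imwrite(f"pics/{n}6.png",p)
st=env.state();print(st["t"],st["position"],st["wrist_force"],st["finger_gap"])
E
```

```text
7.5 [0.58144325 0.26910729 0.11612322] [0.69402191 0.67498169 0.08918207] 0.04272948130490232
```

View pics/wrist6.png

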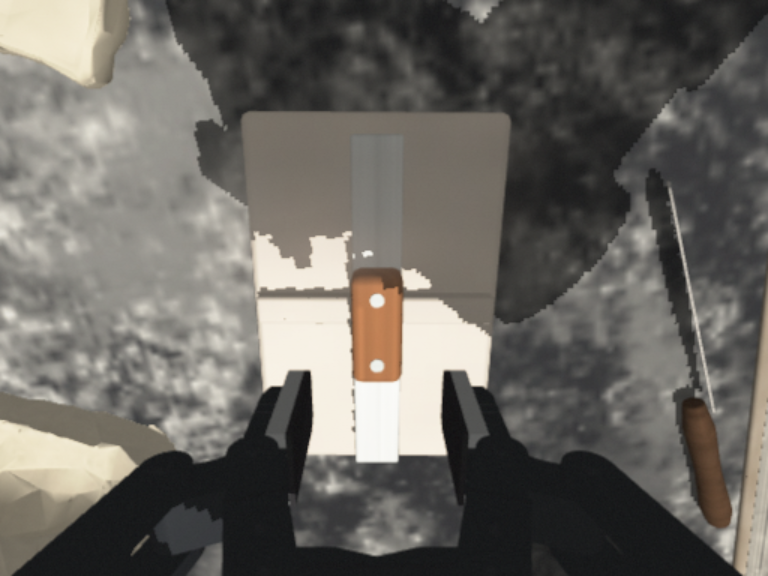

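View pics/side6.png

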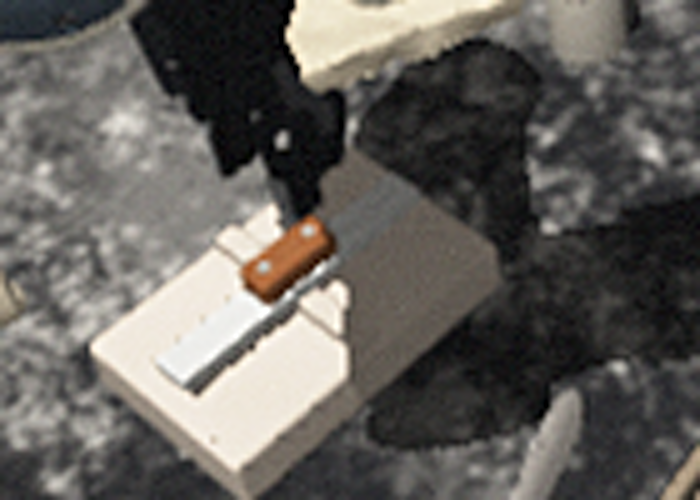

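View pics/top6.png

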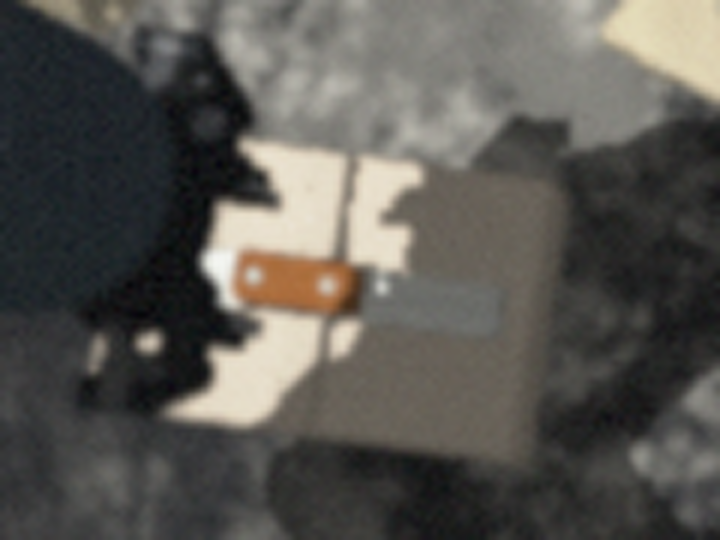

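```bash
cat > m.py <<'E'
from h import *
from rig import env
def rep(pts,k=1.5):
    w=env.capture("wrist");st=env.state();f=lambda u,v:[(u+.5)/k-.5,(v+.5)/k-.5]
    r=R.from_quat(st["orientation"]).as_matrix()
    for uv,z in pts: print(uv,z,(r.T@(bp(w,[f(*uv)],z)[0]-st["position"])*1000).round(1))
    return st
E
python3 - <<'E'
from m import *
st=rep([((377,134),.053),((377,461),.053),((377,301),.071),((377,366),.071),((330,112),.035),((330,455),.035),((245,140),.035),((508,140),.035),((264,380),.035),((488,380),.035),((300,296),.043),((300,322),.043),((460,297),.043),((460,323),.043)])
r=R.from_quat(st["orientation"]).as_matrix();p=st["position"]
print(p,r.round(3).tolist())
E
```

```text
(377, 134) 0.053 [ 63.3   0.7 -79.6]
(377, 461) 0.053 [63.1  0.7 78.7]
(377, 301) 0.071 [ 45.2   0.7 -14.5]
(377, 366) 0.071 [45.2  0.7 15.4]
(330, 112) 0.035 [ 81.3 -19.6 -88.4]
(330, 455) 0.035 [ 81.  -25.2  88.7]
(245, 140) 0.035 [ 81.2 -57.4 -76.9]
(508, 140) 0.035 [ 81.4  58.5 -76.8]
(264, 380) 0.035 [ 81.  -58.   42.1]
(488, 380) 0.035 [81.2 58.5 42.4]
(300, 296) 0.043 [ 73.1 -35.6  -6.9]
(300, 322) 0.043 [ 73.1 -36.3   6.4]
(460, 297) 0.043 [73.3 39.9 -6.2]
(460, 323) 0.043 [73.2 40.7  7. ]
[0.58152264 0.26911519 0.1161814 ] [[-0.002, -0.989, 0.148], [-0.001, 0.148, 0.989], [-1.0, 0.002, -0.001]]
```

The bar is lying level and centred on the ridge to within about 1 mm, and square to it. Next I'll shut the fingers and move over the left end.

>>> send_rows:
  plan:
    - {"fingers": 0.2,"tx": 0,"ty": 0,"tz": 25,"roll": 0}
    - {"fingers": 0,"tx": 0,"ty": 0.4,"tz": 55,"roll": 0}
    - {"fingers": 0,"tx": 15,"ty": 0.4,"tz": 69,"roll": 0}
    - {"fingers": 0,"tx": 35,"ty": 0.4,"tz": 69,"roll": 0}
    - {"fingers": 0,"tx": 50,"ty": 0.4,"tz": 69,"roll": 0}
    - {"fingers": 0,"tx": 56,"ty": 0.4,"tz": 69,"roll": 0}
    - {"fingers": 0,"tx": 56,"ty": 0.4,"tz": 69,"roll": 0}
    - {"fingers": 0,"tx": 56,"ty": 0.4,"tz": 69,"roll": 0}

```text
t: 8.35
position: [0.5922, 0.3377, 0.0617]
orientation: [-0.462, 0.536, 0.461, 0.536]
wrist_force: [0.1, -0.4, 0.7]
finger_gap: -0.0002
```

```bash
python3 - <<'E'
from h import *
from rig import env
import cv2
for n in ("wrist","side"):
    c=env.capture(n);p=c["pixels"]
    if n=="wrist":p=cv2.resize(p,None,fx=1.5,fy=1.5)
    if n=="side":p=cv2.resize(p[190:290,100:240],None,fx=5,fy=5,interpolation=cv2.INTER_CUBIC)
    cv2.imwrite(f"pics/{n}7.png",p)
st=env.state();print(st["t"],st["position"],st["wrist_force"],st["finger_gap"])
E
```

```text
8.45 [0.59245714 0.33795008 0.0623585 ] [-0.85463549  0.56724595 -0.07062334] 3.8282230315405606e-05
```

View pics/wrist7.png

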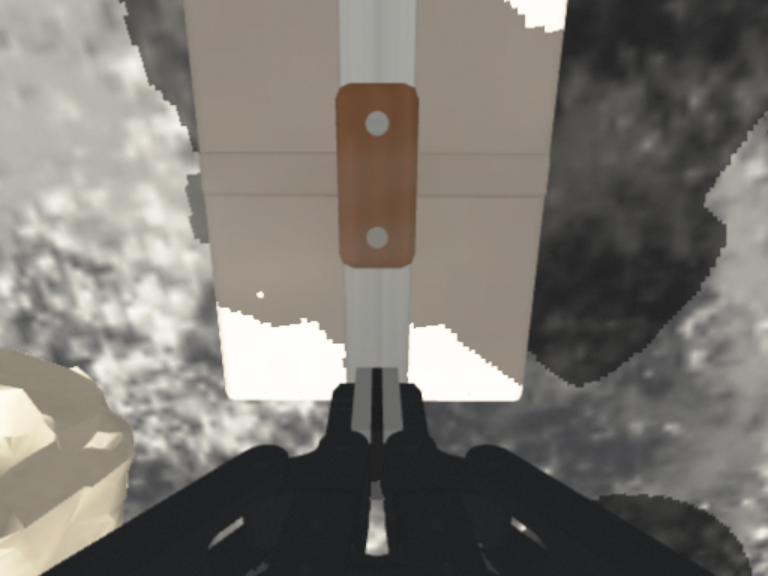

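View pics/side7.png

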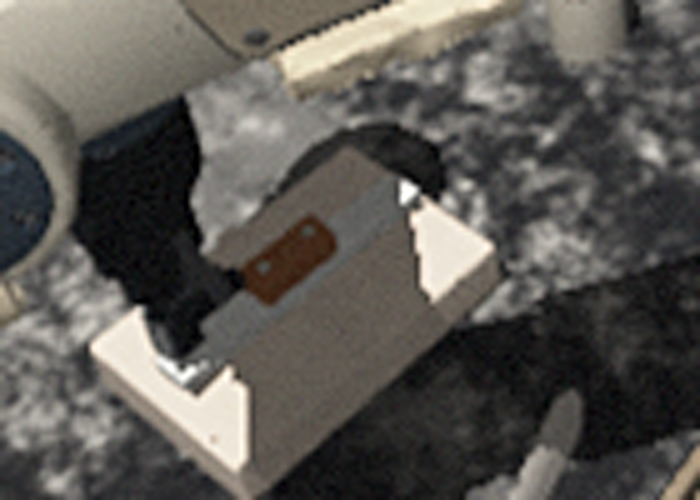

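>>> send_rows:
  plan:
    - {"fingers": 0,"tx": 4,"ty": 0,"tz": 0,"roll": 0}
    - {"fingers": 0,"tx": 7,"ty": 0,"tz": 0,"roll": 0}
    - {"fingers": 0,"tx": 9,"ty": 0,"tz": 0,"roll": 0}
    - {"fingers": 0,"tx": 10.5,"ty": 0,"tz": 0,"roll": 0}
    - {"fingers": 0,"tx": 12,"ty": 0,"tz": 0,"roll": 0}
    - {"fingers": 0,"tx": 13,"ty": 0,"tz": 0,"roll": 0}
    - {"fingers": 0,"tx": 13,"ty": 0,"tz": 0,"roll": 0}

```text
t: 9.15
position: [0.5918, 0.3377, 0.0481]
orientation: [-0.461, 0.536, 0.461, 0.536]
wrist_force: [0.7, 1.0, 0.6]
finger_gap: -0.0001
```

>>> send_rows:
  plan:
    - {"fingers": 0,"tx": 0.5,"ty": 0,"tz": 0,"roll": 0}
    - {"fingers": 0,"tx": 1,"ty": 0,"tz": 0,"roll": 0}
    - {"fingers": 0,"tx": 1,"ty": 0,"tz": 0,"roll": 0}

```text
t: 9.45
position: [0.5919, 0.3378, 0.0473]
orientation: [-0.461, 0.536, 0.461, 0.536]
wrist_force: [-0.0, -0.1, -0.8]
finger_gap: 0.0001
```

>>> send_rows:
  plan:
    - {"fingers": 0,"tx": 0.4,"ty": 0,"tz": 0,"roll": 0}
    - {"fingers": 0,"tx": 0.4,"ty": 0,"tz": 0,"roll": 0}

```text
t: 9.65
position: [0.5919, 0.3378, 0.0471]
orientation: [-0.462, 0.536, 0.461, 0.536]
wrist_force: [-0.9, 0.5, 2.1]
finger_gap: 0.0003
```

>>> send_rows:
  plan:
    - {"fingers": 0,"tx": 0.4,"ty": 0,"tz": 0,"roll": 0}
    - {"fingers": 0,"tx": 0.4,"ty": 0,"tz": 0,"roll": 0}

```text
t: 9.85
position: [0.592, 0.3378, 0.047]
orientation: [-0.462, 0.536, 0.461, 0.536]
wrist_force: [-1.2, 0.3, 3.4]
finger_gap: 0.0001
```

>>> send_rows:
  plan:
    - {"fingers": 0,"tx": 0.4,"ty": 0,"tz": 0,"roll": 0}
    - {"fingers": 0,"tx": 0.4,"ty": 0,"tz": 0,"roll": 0}

```text
t: 10.05
position: [0.592, 0.3378, 0.0469]
orientation: [-0.462, 0.535, 0.461, 0.536]
wrist_force: [-1.5, -1.1, 5.3]
finger_gap: -0.0003
```

```bash
python3 - <<'E'
from h import *
from rig import env
import cv2
for n in ("wrist","side"):
    c=env.capture(n);p=c["pixels"]
    if n=="wrist":p=cv2.resize(p,None,fx=1.5,fy=1.5)
    if n=="side":p=cv2.resize(p[190:290,100:240],None,fx=5,fy=5,interpolation=cv2.INTER_CUBIC)
    cv2.imwrite(f"pics/{n}8.png",p)
st=env.state();print(st["t"],st["position"],st["wrist_force"],st["finger_gap"])
E
```

```text
10.15 [0.59206224 0.33779293 0.04687836] [-2.33498301  0.6805359   5.46132317] -0.00018008452280089405
```

View pics/wrist8.png

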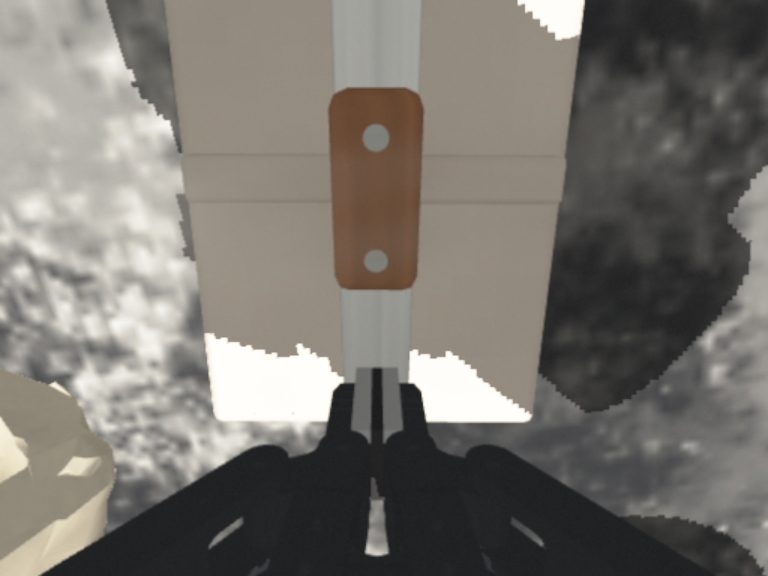

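View pics/side8.png

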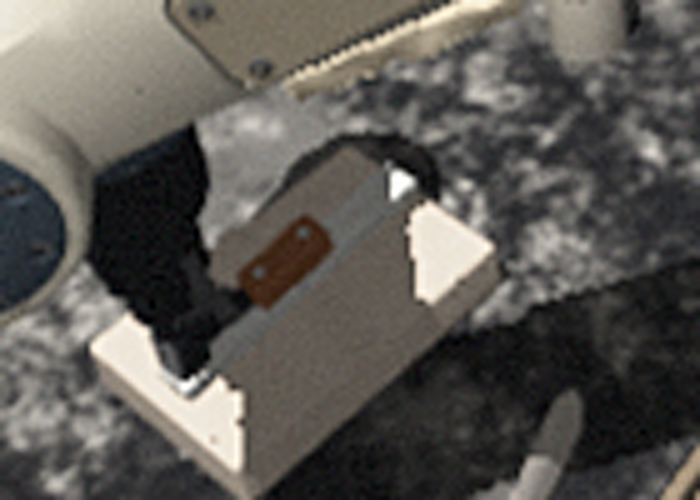

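The left end is down on the plate: 5.4 N, TCP at 46.9 mm (about 47 mm expected), and the right end is raised. I'll lift slowly and cross to the right end above the block.

>>> send_rows:
  plan:
    - {"fingers": 0,"tx": -1.5,"ty": 0,"tz": 0,"roll": 0}
    - {"fingers": 0,"tx": -3,"ty": 0,"tz": 0,"roll": 0}
    - {"fingers": 0,"tx": -5,"ty": 0,"tz": 0,"roll": 0}
    - {"fingers": 0,"tx": -8,"ty": 0,"tz": 0,"roll": 0}
    - {"fingers": 0,"tx": -20,"ty": 0,"tz": 0,"roll": 0}
    - {"fingers": 0,"tx": -45,"ty": 0,"tz": 0,"roll": 0}
    - {"fingers": 0,"tx": -60,"ty": 0,"tz": -10,"roll": 0}
    - {"fingers": 0,"tx": -70,"ty": 0,"tz": -45,"roll": 0}
    - {"fingers": 0,"tx": -70,"ty": 0,"tz": -69,"roll": 0}
    - {"fingers": 0,"tx": -70,"ty": 0,"tz": -69,"roll": 0}
    - {"fingers": 0,"tx": -70,"ty": 0,"tz": -69,"roll": 0}

```text
t: 11.25
position: [0.5818, 0.2688, 0.117]
orientation: [-0.461, 0.536, 0.461, 0.536]
wrist_force: [0.6, -0.2, 0.7]
finger_gap: 0.0
```

```bash
python3 - <<'E'
from h import *
from rig import env
import cv2
for n in ("wrist","side"):
    c=env.capture(n);p=c["pixels"]
    if n=="wrist":p=cv2.resize(p,None,fx=1.5,fy=1.5)
    if n=="side":p=cv2.resize(p[190:290,100:240],None,fx=5,fy=5,interpolation=cv2.INTER_CUBIC)
    cv2.imwrite(f"pics/{n}9.png",p)
st=env.state();print(st["t"],st["position"],st["wrist_force"],st["finger_gap"])
E
```

```text
11.35 [0.58173478 0.26980215 0.11628895] [ 0.05521048 -0.00072167 -0.11102   ] -8.770360989293101e-05
```

View pics/wrist9.png

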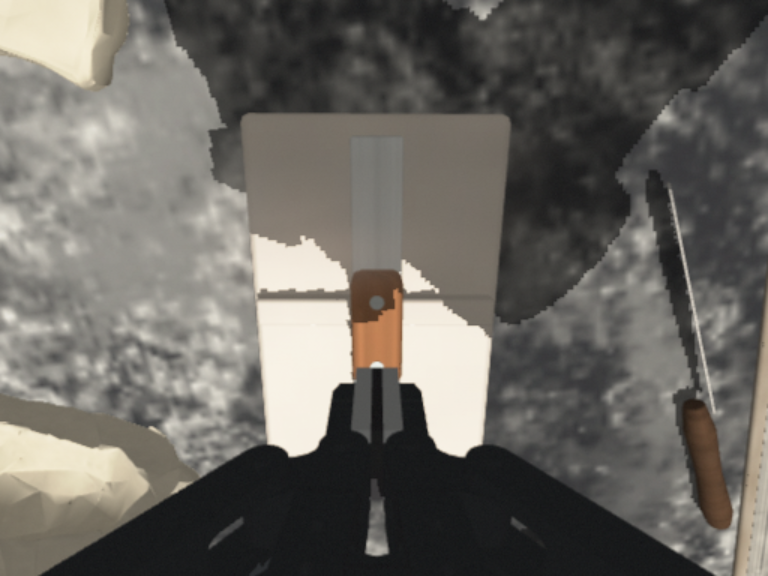

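View pics/side9.png

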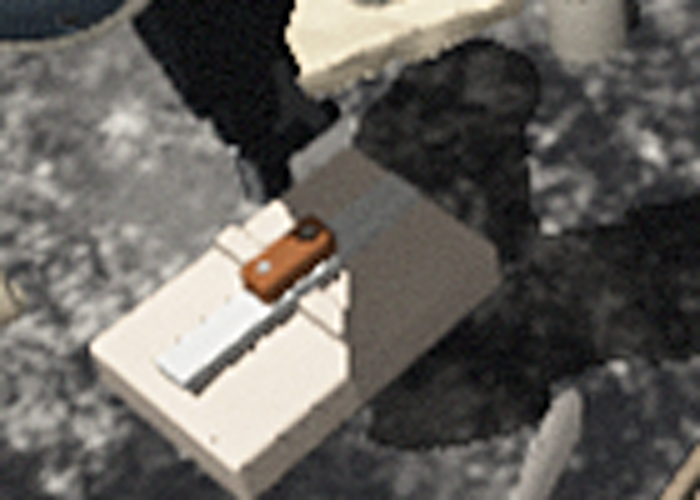

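The bar settled back flat in the same place. Now the right end.

>>> send_rows:
  plan:
    - {"fingers": 0,"tx": 0,"ty": 0,"tz": -25,"roll": 0}
    - {"fingers": 0,"tx": 0,"ty": 0,"tz": -55,"roll": 0}
    - {"fingers": 0,"tx": 15,"ty": 0,"tz": -70,"roll": 0}
    - {"fingers": 0,"tx": 35,"ty": 0,"tz": -70,"roll": 0}
    - {"fingers": 0,"tx": 50,"ty": 0,"tz": -70,"roll": 0}
    - {"fingers": 0,"tx": 56,"ty": 0,"tz": -70,"roll": 0}
    - {"fingers": 0,"tx": 56,"ty": 0,"tz": -70,"roll": 0}
    - {"fingers": 0,"tx": 56,"ty": 0,"tz": -70,"roll": 0}

```text
t: 12.15
position: [0.5718, 0.2009, 0.0607]
orientation: [-0.462, 0.535, 0.461, 0.536]
wrist_force: [-0.7, 0.2, -0.3]
finger_gap: 0.0002
```

```bash
python3 - <<'E'
from h import *
from rig import env
import cv2
for n in ("wrist","side"):
    c=env.capture(n);p=c["pixels"]
    if n=="wrist":p=cv2.resize(p,None,fx=1.5,fy=1.5)
    if n=="side":p=cv2.resize(p[190:290,100:240],None,fx=5,fy=5,interpolation=cv2.INTER_CUBIC)
    cv2.imwrite(f"pics/{n}10.png",p)
st=env.state();print(st["t"],st["position"],st["wrist_force"],st["finger_gap"])
E
```

```text
12.25 [0.5719177  0.20086785 0.06108296] [-0.38224052  0.41927101  0.04306643] -0.00023734597983275275
```

View pics/wrist10.png

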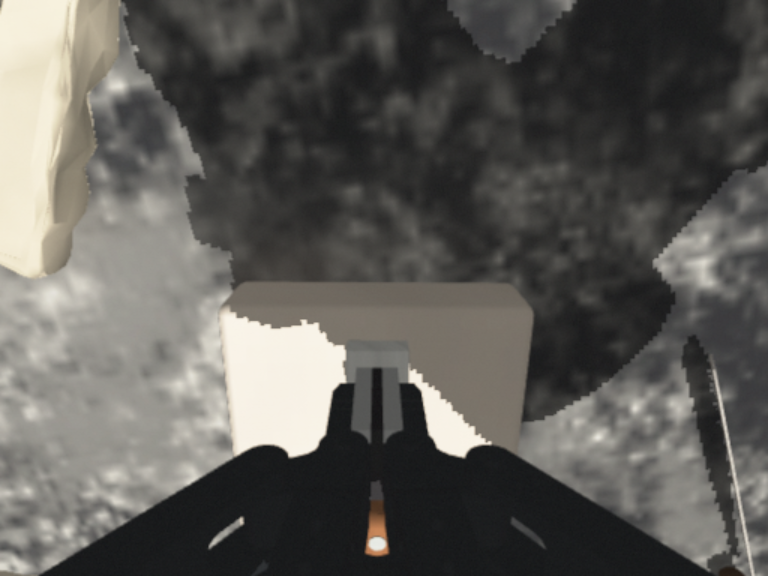

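View pics/side10.png

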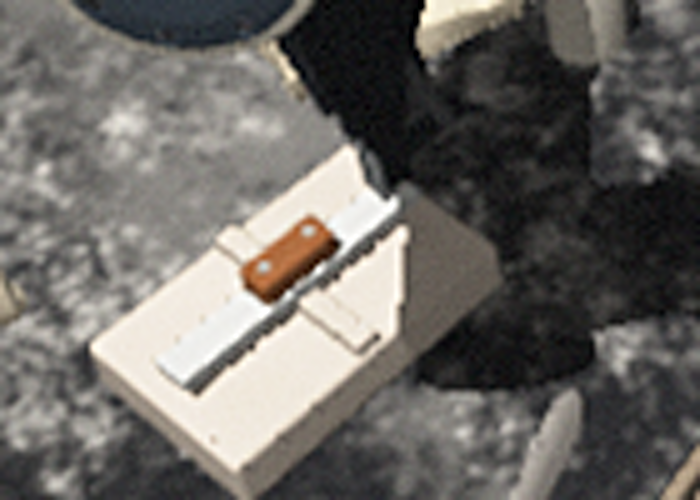

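The fingers are over the right end and on its width. Pressing down.

>>> send_rows:
  plan:
    - {"fingers": 0,"tx": 4,"ty": 0,"tz": 0,"roll": 0}
    - {"fingers": 0,"tx": 6,"ty": 0,"tz": 0,"roll": 0}
    - {"fingers": 0,"tx": 8,"ty": 0,"tz": 0,"roll": 0}
    - {"fingers": 0,"tx": 9.5,"ty": 0,"tz": 0,"roll": 0}
    - {"fingers": 0,"tx": 11,"ty": 0,"tz": 0,"roll": 0}
    - {"fingers": 0,"tx": 12.5,"ty": 0,"tz": 0,"roll": 0}
    - {"fingers": 0,"tx": 13,"ty": 0,"tz": 0,"roll": 0}
    - {"fingers": 0,"tx": 13,"ty": 0,"tz": 0,"roll": 0}

```text
t: 13.05
position: [0.5713, 0.2003, 0.0471]
orientation: [-0.461, 0.536, 0.461, 0.536]
wrist_force: [-0.5, -0.8, -0.2]
finger_gap: -0.0001
```

>>> send_rows:
  plan:
    - {"fingers": 0,"tx": 0.5,"ty": 0,"tz": 0,"roll": 0}
    - {"fingers": 0,"tx": 0.5,"ty": 0,"tz": 0,"roll": 0}

```text
t: 13.25
position: [0.5714, 0.2003, 0.0469]
orientation: [-0.462, 0.536, 0.461, 0.536]
wrist_force: [0.0, -0.8, 2.6]
finger_gap: -0.0002
```

>>> send_rows:
  plan:
    - {"fingers": 0,"tx": 0.4,"ty": 0,"tz": 0,"roll": 0}
    - {"fingers": 0,"tx": 0.4,"ty": 0,"tz": 0,"roll": 0}

```text
t: 13.45
position: [0.5714, 0.2003, 0.0468]
orientation: [-0.462, 0.536, 0.461, 0.536]
wrist_force: [-1.3, -1.1, 4.8]
finger_gap: 0.0002
```

>>> send_rows:
  plan:
    - {"fingers": 0,"tx": 0.3,"ty": 0,"tz": 0,"roll": 0}
    - {"fingers": 0,"tx": 0.3,"ty": 0,"tz": 0,"roll": 0}

```text
t: 13.65
position: [0.5714, 0.2002, 0.0467]
orientation: [-0.462, 0.536, 0.461, 0.536]
wrist_force: [-2.8, -0.7, 6.7]
finger_gap: -0.0
```

```bash
python3 - <<'E'
from h import *
from rig import env
import cv2
for n in ("side",):
    c=env.capture(n);p=c["pixels"]
    if n=="side":p=cv2.resize(p[190:290,100:240],None,fx=5,fy=5,interpolation=cv2.INTER_CUBIC)
    cv2.imwrite(f"pics/{n}11.png",p)
st=env.state();print(st["t"],st["position"],st["wrist_force"],st["finger_gap"])
E
```

```text
13.7 [0.57145747 0.20027277 0.04673732] [-1.77929881 -0.65590262  6.27924546] 6.726707399732925e-05
```

View pics/side11.png

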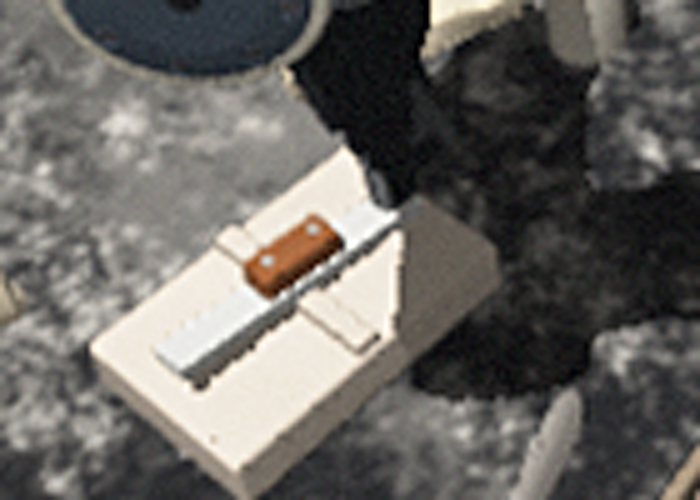

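The right end is down (6.3 N, TCP at 46.7 mm) and the left end is visibly raised. I'll lift off slowly.

>>> send_rows:
  plan:
    - {"fingers": 0,"tx": -1.5,"ty": 0,"tz": 0,"roll": 0}
    - {"fingers": 0,"tx": -3,"ty": 0,"tz": 0,"roll": 0}
    - {"fingers": 0,"tx": -5,"ty": 0,"tz": 0,"roll": 0}
    - {"fingers": 0,"tx": -8,"ty": 0,"tz": 0,"roll": 0}
    - {"fingers": 0,"tx": -20,"ty": 0,"tz": 0,"roll": 0}
    - {"fingers": 0,"tx": -45,"ty": 0,"tz": 0,"roll": 0}
    - {"fingers": 0,"tx": -75,"ty": 0,"tz": 0,"roll": 0}
    - {"fingers": 0,"tx": -100,"ty": 10,"tz": 20,"roll": 0}
    - {"fingers": 0,"tx": -110,"ty": 40,"tz": 40,"roll": 0}
    - {"fingers": 0,"tx": -110,"ty": 60,"tz": 50,"roll": 0}
    - {"fingers": 0,"tx": -110,"ty": 60,"tz": 50,"roll": 0}
    - {"fingers": 0,"tx": -110,"ty": 60,"tz": 50,"roll": 0}

```text
t: 14.9
position: [0.5193, 0.2589, 0.1567]
orientation: [-0.462, 0.535, 0.462, 0.536]
wrist_force: [1.1, -0.2, 0.4]
finger_gap: 0.0002
```

```bash
python3 - <<'E'
from h import *
from rig import env
import cv2
for n in ("wrist","side","top"):
    c=env.capture(n);p=c["pixels"]
    if n=="wrist":p=cv2.resize(p,None,fx=1.5,fy=1.5)
    if n=="side":p=cv2.resize(p[190:290,100:240],None,fx=5,fy=5,interpolation=cv2.INTER_CUBIC)
    cv2.imwrite(f"pics/{n}12.png",p)
st=env.state();print(st["t"],st["position"],st["wrist_force"],st["finger_gap"])
E
```

```text
15.05 [0.51983127 0.25805787 0.15587218] [-0.08503827 -0.06380696  0.06762886] -7.350348882998366e-05
```

View pics/wrist12.png

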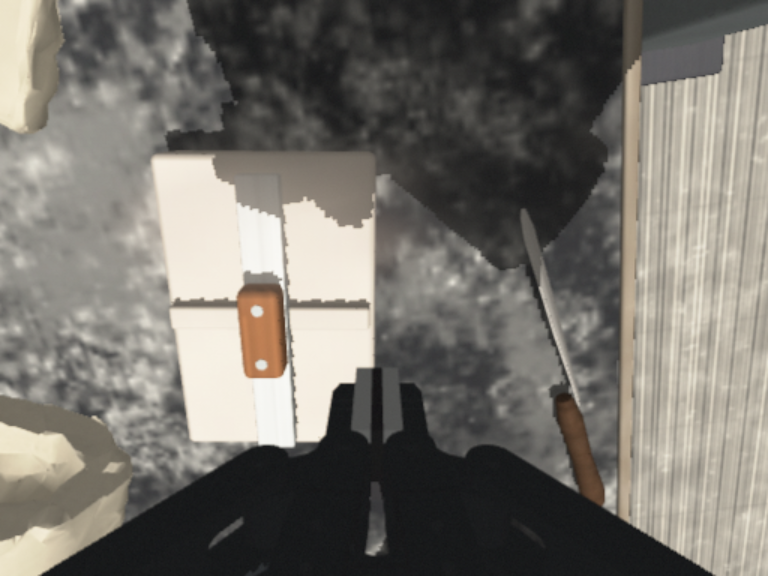

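View pics/side12.png

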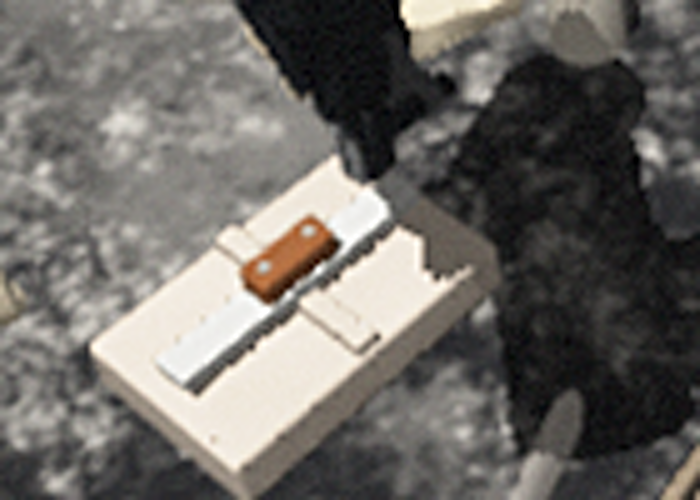

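View pics/top12.png

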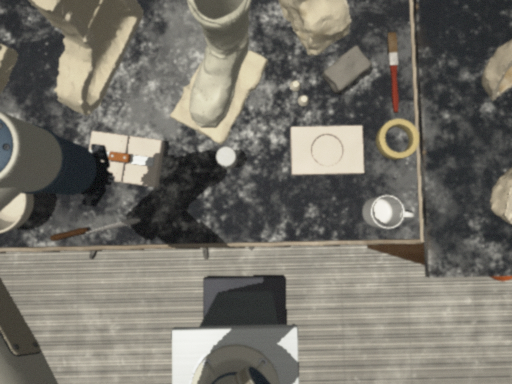

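The bar is back flat, square and central. The arm is clear, and the jar, mug and hollow plate haven't moved.

```bash
python3 - <<'E'
from m import *
rep([((258,176),.053),((277,445),.053),((257,311),.071),((261.5,365),.071),((210,306),.043),((210,326),.043),((330,306),.043),((330,326),.043)])
print(env.close_job(), env.state()["t"])
E
```

```text
(258, 176) 0.053 [102.8 -58.1 -59.3]
(277, 445) 0.053 [102.7 -59.3  98.3]
(257, 311) 0.071 [ 84.7 -59.6   5.3]
(261.5, 365) 0.071 [ 84.7 -59.7  35.5]
(210, 306) 0.043 [112.7 -93.2  13.1]
(210, 326) 0.043 [112.7 -94.5  25.2]
(330, 306) 0.043 [112.7 -25.7  13.1]
(330, 326) 0.043 [112.7 -26.1  25.3]
the job is handed in; nothing more can be done
the job is handed in; nothing more can be done
```

The rocking check is done, and I handed the job in at about 15 s. The straightedge lies flat on the ridged (left-hand) plate, square across the ridge, with the arm clear of it.

- **Placing:** I gripped the straightedge across its grip block and set it down on the ridge. After I let go, the wrist camera showed it level and about 1 mm or less off centre.
- **Left end:** I pressed it down with shut fingers until the force rose to about 5.4 N at a tool height of 46.9 mm. About 47 mm was expected for contact with the plate. The bar rocked back flat when I lifted off.
- **Right end:** I pressed it the same way, to about 6.3 N at 46.7 mm, with the left end visibly raised. It settled back flat again.

**Last checks:** The final wrist-camera measurement put the bar centre within about 1.3 mm of the ridge's middle along its length, and square to within about 0.5°. The wrist force was near zero. The jar, mug and hollow plate look unmoved in the top view.

The top and side cameras disagreed by about 3–4 mm in absolute position, so I relied on relative wrist-camera measurements for the placing.

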